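# Drive a stuck pivot pin out of a monitor-arm knuckle

### The arm

A 7-joint arm with a two-finger parallel gripper is mounted at the origin on the work surface. World frame = base frame: x ahead of the robot, y to its left, z up, the work surface at z = 0. Lengths are in m, angles in rad, forces in N, time in s.
With the tool pointing down it reaches from about 0.425 to 0.875 m from the base axis. Payload 4.7 kg.
Tool frame: the origin (TCP) lies where the fingers leave the gripper's body, on its centre line; the fingertips stand 70 mm ahead of it and the grasp point (between the pads) lies 51 mm ahead of it; z points along the fingers, y is the line along which they close (so a half turn about z gives the same grasp; the last joint's range is limited). The gripper opens to 87 mm and grips with 3 to 60 N. Pads are 19 mm wide; open, the fingers measure 117 mm over their backs; the gripper's body (75 mm by 190 mm) begins 51 mm behind the grasp point.
Start: joints at [1.235, 0.321, -0.07, 1.45, 0.023, 1.371, -0.057], TCP at [0.223, -0.611, 0.292] pointing down, gripper open.
Joint ranges: [-2.86, 2.86], [-0.3, 2.09], [-1.38, 1.24], [0.06, 2.45], [-1.56, 4.7], [0.09, 2.05], [-2.69, 2.69]. Speed limits (rad/s): [2.57, 2.57, 3.14, 3.14, 3.14, 3.14, 3.14].

### API

Orientations are given as a rotation vector (axis times angle).
In Python, from bench import ctrl gives the robot as it stands.
- The arm moves only by the tool play_rows, never from a script. Its argument "increments" is a list that holds one entry, the list of rows, each a list of 7 numbers: the shift along the tool's x, y, z as a fraction of full scale, then the turn, a rotation vector about the tool's x, y, z as a fraction of full scale, then the gripper command: -1 is shut, 1 is fully open, values between are in proportion. A call has 1 to 8 rows; each row is the pose to reach, as a shift and turn from the pose commanded when the call began, along the tool's axes at that moment; what a row does not reach only later rows make up. Full scale, the value 1, is 0.1 m for a shift and 90 degrees for a turn. A row lasts 1/10 s, in which the tool goes at most 50 mm and 8.59 degrees, less where a joint would pass 70% of its speed; a pose out of reach is approached as far as the arm can. A call with a number of a shift or a turn outside -1 to 1 is refused whole. A call with a gripper value outside its range is refused whole. The fingers move at their own pace and stop on an object; "squeeze" is the grip in N (left out, the last holds). Time passes only in rows, so rows that repeat a pose let the fingers close. It gives the time, the measured TCP pose, the force, the opening and the grip force at its end, in the units of the state.
- ctrl.get_state(): the state, without advancing time (a new reading comes with each control period).
- ctrl.get_image(name): name is "side" or "top" or "wrist"; returns the picture (420x560x3 uint8, red, green, blue); there is no depth.
- ctrl.get_calibration(name): a dict with "vertical_fov" (degrees; the focal length in pixels is half the picture's height over the tangent of half this angle, whatever the lens; pixels are square), "cx", "cy" (the principal point, pixels), "R" (3x3) and "t" (3): a world point X has camera coordinates R X + t; the wrist camera has in their place "T_tool_cam" (4x4, takes a point from camera to tool coordinates, whose origin is the TCP and whose axes are the flange's). Camera axes: x right, y down, z forward; pixel columns grow to the right and rows downward; lengths in m; the calibration is good to about 2 mm. A picture is of the moment at which its call begins: read the wrist's pose just before it. get_calibration takes no time and is no camera call.
- ctrl.close_job(): hands the job in; it is judged then, once.
The state is a dict: "time": time; "joint_positions": joint angles; "qd": joint speeds; "joint_torque": joint torques, N m; "position": TCP position; "tool_rot": TCP orientation; "ft_force": force on the tool from outside, world axes, zero at the start; "torque": the same for the moment, N m; "grip_width": opening from 0.0 (shut) to 1.0 (fully open); "grip_force": force on a finger pad.
Only numpy, scipy, OpenCV 4.12 (cv2) and the standard library are available. Lean on these libraries where they do the work, as an engineer would, in place of code of your own. Each camera call takes 0.05 s, during which the arm holds its last target. There are 200 camera calls.

### The job

Two monitor-arm knuckles sit on bench fixtures; one has its pivot pin stuck with the flanged head underneath and the plain end showing down inside the eye. Take the long drift punch from the plywood stand, push that pin down and right out of the eye from above, then put the punch back upright in the stand hole it came from. Leave the short starter punch in its place.

Things in the scene. Friction and masses are not known exactly. Their poses are not given: they have to be found in the camera images.
- punch_mid (a point): Middle of the round handle (20 mm dia., 70 mm tall, z up) of the long steel drift punch, standing in one hole of the plywood stand. Below the handle: a flange (36 mm dia., 6 mm thick) resting on the stand, then a straight shank 8 mm dia., 70 mm long; its flat tip is 111 mm below this point, 15 mm above the bench as it stands. About 0.2 kg.
- starter_mid (a point): Middle of the handle (26 mm dia., 40 mm tall) of the short starter punch in the stand's other hole; flange 36 mm dia., 6 mm thick, tapered shank only 22 mm long, too short for the job. The stand is fixed: an 8 mm plate, 180 x 80 mm, top 85 mm above the bench, open front and back, with two 22 mm holes 100 mm apart.
- eye (a point): Centre of the upper mouth, 85 mm above the bench, of the eye with the stuck pin. Fixed aluminium boss, 56 mm dia., 30 mm tall, upright 22 mm bore; 51 mm of free height below, over a base plate. z up; the arm stub runs 105 mm to the eye's own -x, no higher than the eye. The other knuckle is alike, but its pin's wide head (32 mm dia., 10 mm tall) is on top; that pin cannot go down.
- pin (a joint): Travel of the stuck steel pin straight down, in m: 0 as found, 0.037 when its head stands on the base plate. Shaft 21 mm dia.; its plain top end starts 4 mm below the mouth of the eye and comes clear of the eye's underside at 0.026. Tight fit: it takes a steady push of 8 to 10 N all the way, does not drop by itself, and stays where it is left.

How it is judged:
On the way:
1. the pin is pushed out of the eye with the long punch reaching down through the bore (value of joint pin above 0.025 m and horizontal distance between punch_mid and eye below 0.02 m and z of punch_mid in the frame of eye below 0.095 m), for 0.1 s.
At the end, for the whole second after the job is handed in: The pin is out below the eye (travel over 25 mm), and the long punch stands upright (within 10 degrees) in the hole it came from, within 18 mm of where it started (value of joint pin above 0.025 m and distance of punch_mid from where it was at the start of the episode below 0.018 m and angle between punch_mid's own z axis and vertical below 0.17 rad); the robot touches nothing.
It fails at once if the short starter punch is displaced by more than 25 mm (distance of starter_mid from where it was at the start of the episode above 0.025 m).
It also fails if it takes over 58 s, if anything falls off the work surface, if the arm or the gripper's body presses on something with over 40 N, if the wrist force passes 120 N, or if a joint passes its speed limit or range.

## Working session

There is one attempt and no reset: what is moved stays moved. The work goes in short steps, Python scripts to look and compute and a tool call to move; the robot and the scene stay as the last step left them, time stands still between calls to the robot, and variables do not carry over. Pictures are saved under pics/ and viewed, at most 10 in all, crops included, and the job is handed in when it is done.

Besides the shell and the picture viewer there is one more tool, called after ">>>" as name(argument=value, ...), one argument or row to a line, values as JSON. play_rows: Moves the arm, as the interface text tells. Shift numbers are shares of 0.1 m and turn numbers shares of 90 degrees, none past 1 either way. Its arguments: {"type":"object","properties":{"increments":{"type":"array"},"squeeze":{"type":"number"}},"required":["increments"]}

```bash
mkdir -p pics; ls; python3 - <<'E'
from bench import ctrl
import cv2,numpy as np
np.set_printoptions(precision=4,suppress=True)
for n in("top","side","wrist"):
    cv2.imwrite(f"pics/{n}0.png",ctrl.get_image(n)[:,:,::-1]); print(n,ctrl.get_calibration(n))
print(ctrl.get_state())
E
```

```text
pics
top {'vertical_fov': 45.59248120134421, 'cx': 284.9026393788119, 'cy': 213.78141594227534, 'R': array([[ 0.0009, -0.9999,  0.012 ],
       [-0.9854, -0.0029, -0.1705],
       [ 0.1705, -0.0116, -0.9853]]), 't': array([-0.0014,  0.5557,  1.1717])}
side {'vertical_fov': 43.42731987018924, 'cx': 282.54764725546426, 'cy': 209.4316297541566, 'R': array([[-0.774 , -0.6329, -0.0167],
       [-0.3119,  0.4041, -0.8599],
       [ 0.551 , -0.6604, -0.5102]]), 't': array([0.4197, 0.2671, 0.7396])}
wrist {'vertical_fov': 66.74784625683787, 'cx': 283.15089490094914, 'cy': 204.0791208027276, 'T_tool_cam': array([[-0.0006, -0.9557, -0.2942,  0.0822],
       [ 1.    , -0.0008,  0.0005,  0.0004],
       [-0.0007, -0.2942,  0.9557, -0.0922],
       [ 0.    ,  0.    ,  0.    ,  1.    ]])}
{'time': 0.15, 'joint_positions': array([ 1.2351,  0.3217, -0.0701,  1.4514,  0.0226,  1.3708, -0.0569]), 'qd': array([-0.0013, -0.0029, -0.0013, -0.0032, -0.0023, -0.0013, -0.0019]), 'joint_torque': array([ -0.0002, -49.1797,  -0.4045, -31.2879,  -0.0641,   0.0405,
         0.0001]), 'position': array([ 0.2226, -0.6104,  0.2914]), 'tool_rot': array([-3.0922, -0.5465,  0.0006]), 'ft_force': array([ 0.2918, -0.2794, -0.1585]), 'torque': array([-0.0047, -0.0253, -0.0218]), 'grip_force': 0.0, 'grip_width': 0.9978240967128802}
```

View pics/top0.png

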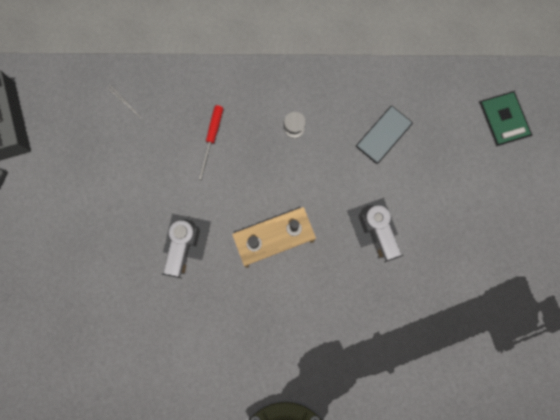

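View pics/side0.png

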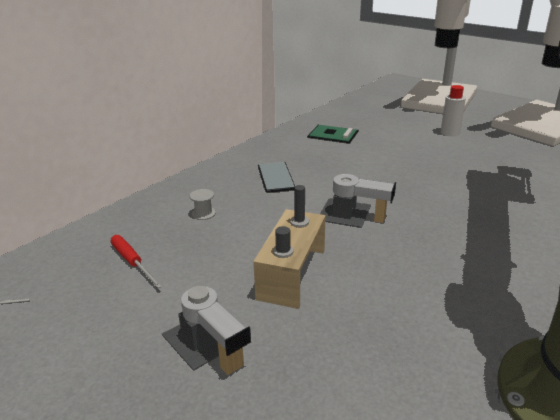

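The top view shows the stand at (274,236), with the long punch at about (293,226) and the starter at (253,241). The knuckles are at (180,232) and (378,216). In the side view the left knuckle's pin head stands on top at (199,295), while the right one at (346,183) looks recessed, so the right one is the target. I'll enlarge both views.

```bash
python3 - <<'E'
import cv2,numpy as np
t=cv2.imread("pics/top0.png");s=cv2.imread("pics/side0.png")
a=cv2.resize(t[190:270,230:410],None,fx=4,fy=4,interpolation=cv2.INTER_CUBIC)
b=cv2.resize(s[165:230,270:410],None,fx=4,fy=4,interpolation=cv2.INTER_CUBIC)
b=cv2.copyMakeBorder(b,0,0,0,160,0)
c=np.vstack([a,b]);cv2.imwrite("pics/crop.png",c);print(c.shape)
E
```

```text
(580, 720, 3)
```

View pics/crop.png

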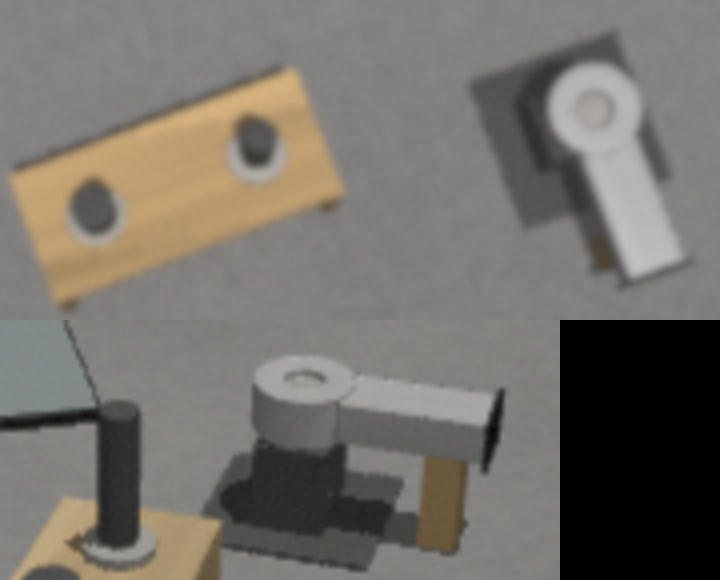

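```bash
cat > h.py <<'E'
from bench import ctrl
import numpy as np,cv2
from scipy.spatial.transform import Rotation as Ro
np.set_printoptions(precision=4,suppress=True)
def pose():
    s=ctrl.get_state();return np.array(s["position"]),Ro.from_rotvec(s["tool_rot"]).as_matrix()
def cam(n,p=None):
    c=ctrl.get_calibration(n)
    if n=="wrist":
        T=np.eye(4);T[:3,3],T[:3,:3]=p; M=np.linalg.inv(T@c["T_tool_cam"]);R,t=M[:3,:3],M[:3,3]
    else:R,t=np.array(c["R"]),np.array(c["t"])
    f=210/np.tan(np.radians(c["vertical_fov"]/2))
    return np.array([[f,0,c["cx"]],[0,f,c["cy"]],[0,0,1]])@np.c_[R,t]
def tri(P,Q,p,q):
    X=cv2.triangulatePoints(P,Q,np.array(p,float).reshape(2,1),np.array(q,float).reshape(2,1))[:,0];return X[:3]/X[3]
def onz(P,p,z):
    A=np.c_[P[:,0],P[:,1],-np.array([p[0],p[1],1.])];return np.linalg.solve(A,-(P[:,2]*z+P[:,3]))[:2]
def proj(P,X):
    v=P@np.r_[X,1];return v[:2]/v[2]
def delta(X,ax=None):
    """shift to bring grasp point to X, tool units; ax: yaw world dir for tool y"""
    p,R=pose(); d=R.T@(np.array(X)-(p+R@[0,0,.051]))/.1
    return d
E
python3 - <<'E'
from h import *
T,S=cam("top"),cam("side")
print("eye",tri(T,S,(378.5,217),(346,179.75)))
print("htop",tri(T,S,(294.5,222),(300,187)))
print("flange",tri(T,S,(294.25,230),(299.5,221.25)))
print("onz eye",onz(T,(378.5,217),.085),onz(S,(346,179.75),.085),"fl",onz(T,(294.25,230),.091),onz(S,(299.5,221.25),.091))
print("starter fl",onz(T,(254.25,243.5),.091))
p,R=pose();print(p,R)
E
```

```text
eye [ 0.5429 -0.2212  0.0845]
htop [ 0.5166 -0.0209  0.161 ]
flange [ 0.5124 -0.0201  0.0892]
onz eye [ 0.5421 -0.2215] [ 0.543 -0.22 ] fl [ 0.5097 -0.0217] [ 0.513  -0.0168]
starter fl [0.4778 0.0715]
[ 0.2226 -0.6104  0.2914] [[ 0.9394  0.3428 -0.0006]
 [ 0.3428 -0.9394  0.0014]
 [-0.0001 -0.0015 -1.    ]]
```

>>> play_rows(
  increments=[
    [[0.33,-0.32,0,0,0,0,0.6],[0.67,-0.64,0,0,0,0,0.6],[1,-0.96,0,0,0,0,0.6]],
  ],
  squeeze=50,
)

```text
time: 0.45
position: [0.2843, -0.4846, 0.2917]
tool_rot: [-3.093, -0.546, -0.0]
ft_force: [0.8, 0.3, 0.8]
grip_width: 0.838
grip_force: 0.0
```

>>> play_rows(
  increments=[
    [[0.33,-0.32,0,0,0,0,0.6],[0.67,-0.64,0,0,0,0,0.6],[1,-0.96,0,0,0,0,0.6]],
  ],
)

```text
time: 0.75
position: [0.3454, -0.3598, 0.2921]
tool_rot: [3.093, 0.547, -0.0]
ft_force: [1.0, -0.8, 0.2]
grip_width: 0.801
grip_force: 0.0
```

>>> play_rows(
  increments=[
    [[0.33,-0.32,0,0,0,0,0.6],[0.67,-0.64,0,0,0,0,0.6],[1,-0.96,0,0,0,0,0.6]],
  ],
)

```text
time: 1.05
position: [0.4063, -0.2353, 0.2922]
tool_rot: [3.093, 0.547, -0.0]
ft_force: [0.8, -0.7, 0.1]
grip_width: 0.801
grip_force: 0.0
```

>>> play_rows(
  increments=[
    [[0.33,-0.32,0,0,0,0,0.6],[0.67,-0.64,0,0,0,0,0.6],[1,-0.96,0,0,0,0,0.6]],
  ],
)

```text
time: 1.35
position: [0.4673, -0.1109, 0.2923]
tool_rot: [3.093, 0.547, 0.0]
ft_force: [0.0, -0.9, 0.7]
grip_width: 0.803
grip_force: 0.0
```

>>> play_rows(
  increments=[
    [[0.25,-0.24,0,0,0,0,0.6],[0.5,-0.48,0,0,0,0,0.6],[0.75,-0.71,0,0,0,0,0.6],[0.75,-0.71,0,0,0,0,0.6],[0.75,-0.71,0,0,0,0,0.6]],
  ],
)

```text
time: 1.85
position: [0.5129, -0.0199, 0.2919]
tool_rot: [3.093, 0.55, -0.001]
ft_force: [-0.0, 0.1, -0.2]
grip_width: 0.802
grip_force: 0.0
```

```bash
python3 - <<'E'
from h import *
p=pose();im=ctrl.get_image("wrist")[:,:,::-1]
cv2.imwrite("pics/w1.png",im);np.savez("w1.npz",p=p[0],R=p[1]);P=cam("wrist",p)
print(p,delta((.513,-.02,.118)),ctrl.get_state()["joint_positions"])
for X in((.515,-.02,.161),(.513,-.02,.091),(.478,.0715,.091)):print(proj(P,X))
E
```

```text
(array([ 0.5129, -0.0199,  0.2919]), array([[ 0.9387,  0.3447, -0.0008],
       [ 0.3447, -0.9387, -0.0002],
       [-0.0009, -0.0001, -1.    ]])) [ 0.0087 -0.01    1.2287] [ 0.621   0.0645 -0.6528  1.766   0.0409  1.3256 -1.2621]
[283.6174 218.8615]
[282.7488 195.8269]
[180.2423 197.2351]
```

View pics/w1.png

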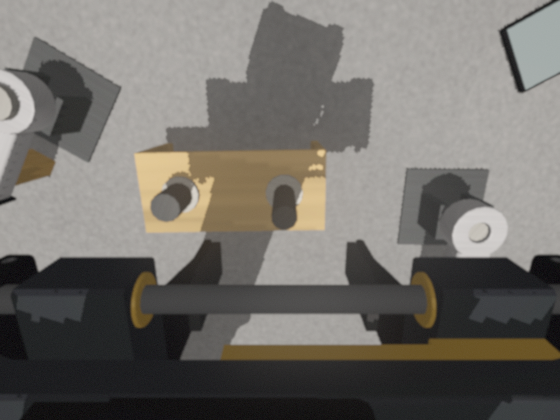

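The handle's top shows at (284,216) and its flange at (284,190), within a few px of prediction, so I only need to move about 3 mm along tool x. The eye's bore is near (480,233). Descending to grasp.

>>> play_rows(
  increments=[
    [[0.04,0,0.3,0,0,0,0.6],[0.04,0,0.6,0,0,0,0.6],[0.04,0,0.9,0,0,0,0.6],[0.04,0,0.9,0,0,0,0.6]],
  ],
)

```text
time: 2.3
position: [0.5136, -0.021, 0.1983]
tool_rot: [-3.093, -0.542, 0.013]
ft_force: [-0.7, -0.0, -0.6]
grip_width: 0.799
grip_force: 0.0
```

>>> play_rows(
  increments=[
    [[0,0,0.2,0,0,0,0.6],[0,0,0.33,0,0,0,0.6],[0,0,0.33,0,0,0,0.6],[0,0,0.33,0,0,0,0.2],[0,0,0.33,0,0,0,-0.2],[0,0,0.33,0,0,0,-1],[0,0,0.33,0,0,0,-1],[0,0,0.33,0,0,0,-1]],
  ],
)

```text
time: 3.1
position: [0.5169, -0.0191, 0.1696]
tool_rot: [3.093, 0.547, 0.001]
ft_force: [0.9, 0.7, 0.0]
grip_width: 0.431
grip_force: 0.0
```

>>> play_rows(
  increments=[
    [[0,0,0,0,0,0,-1],[0,0,0,0,0,0,-1],[0,0,0,0,0,0,-1]],
  ],
)

```text
time: 3.4
position: [0.5168, -0.0191, 0.1692]
tool_rot: [3.094, 0.547, -0.0]
ft_force: [-0.3, 0.7, -0.3]
grip_width: 0.223
grip_force: 50.0
```

```bash
python3 - <<'E'
from h import *
d=np.load("w1.npz");P=cam("wrist",(d["p"],d["R"]));print("eye w1",onz(P,(480,233),.085), "fl",onz(P,(284.5,190),.091),"top",onz(P,(284,216),.161))
p=pose();print(p[0]+p[1]@[0,0,.051])
E
```

```text
eye w1 [ 0.5433 -0.2212] fl [ 0.519  -0.0196] top [ 0.5172 -0.0195]
[ 0.5168 -0.0191  0.1182]
```

Gripped (19.4 mm, 50 N). Lifting out and going over the eye.

>>> play_rows(
  increments=[
    [[0,0,-0.2,0,0,0,-1],[0,0,-0.5,0,0,0,-1],[0,0,-0.8,0,0,0,-1],[0,0,-1,0,0,0,-1],[0,0,-1,0,0,0,-1]],
  ],
)

```text
time: 3.9
position: [0.5181, -0.0189, 0.2717]
tool_rot: [3.092, 0.546, 0.007]
ft_force: [0.2, 0.3, -3.0]
grip_width: 0.212
grip_force: 50.0
```

>>> play_rows(
  increments=[
    [[-0.06,0.25,0,0,0,0,-1],[-0.12,0.5,0,0,0,0,-1],[-0.18,0.75,0,0,0,0,-1],[-0.24,1,0,0,0,0,-1]],
  ],
)

```text
time: 4.3
position: [0.5276, -0.1221, 0.267]
tool_rot: [-3.092, -0.547, 0.005]
ft_force: [0.3, -0.0, -2.5]
grip_width: 0.218
grip_force: 50.0
```

>>> play_rows(
  increments=[
    [[-0.06,0.25,0,0,0,0,-1],[-0.12,0.5,0,0,0,0,-1],[-0.18,0.75,0,0,0,0,-1],[-0.21,0.98,0,0,0,0,-1],[-0.21,0.98,0,0,0,0,-1],[-0.21,0.98,0,0,0,0,-1]],
  ],
)

```text
time: 4.9
position: [0.5416, -0.2204, 0.267]
tool_rot: [-3.091, -0.545, 0.004]
ft_force: [-0.1, 1.1, -2.1]
grip_width: 0.221
grip_force: 50.0
```

```bash
python3 - <<'E'
from h import *
p=pose();w=ctrl.get_image("wrist")[:,:,::-1];s=ctrl.get_image("side")[:,:,::-1];t=ctrl.get_image("top")[:,:,::-1]
print(p[0],delta((.543,-.221,.2)))
r=lambda i,f:cv2.resize(i,None,fx=f,fy=f,interpolation=cv2.INTER_CUBIC)
a=r(s[80:220,290:410],4);b=r(w[100:240,200:370],2)
c=np.zeros((560,480+340,3),np.uint8);c[:,:480]=a;c[:280,480:]=b
c=c[:,:800];cv2.imwrite("pics/c2.png",c);cv2.imwrite("pics/t2.png",t)
S=cam("side");print(proj(S,(.543,-.221,.085)),proj(S,(.543,-.221,.115)),proj(cam("wrist",p),(.543,-.221,.115)),proj(cam("wrist",p),(.543,-.221,.085)))
E
```

```text
[ 0.5416 -0.2204  0.267 ] [0.0002 0.0234 0.1746]
[346.2586 179.5797] [346.8899 167.0929] [284.3537 210.6382] [284.3124 200.0694]
```

View pics/c2.png

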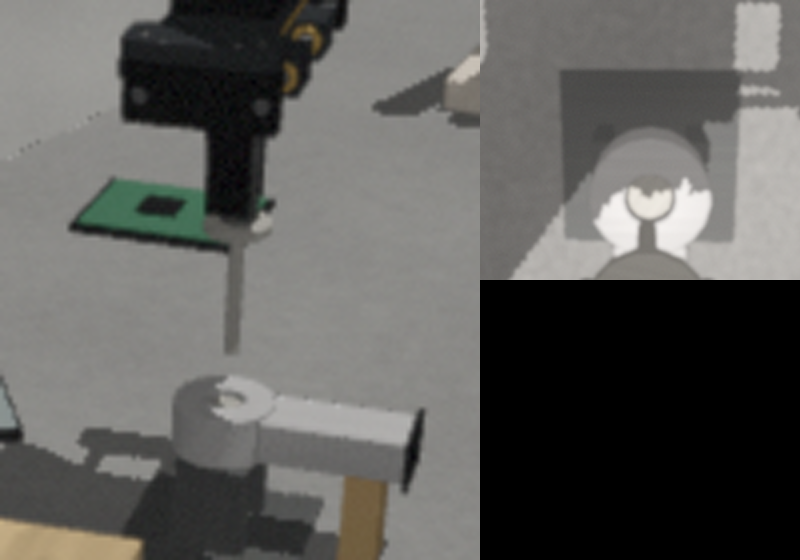

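The side view shows the tip at (348,168), against (347,167) expected for on-axis. The wrist view shows the tip at (284,208) and the bore at (285,200). It is centred to about 1–2 mm and vertical, so I'm pushing.

>>> play_rows(
  increments=[
    [[0,0.01,0.1,0,0,0,-1],[0,0.01,0.2,0,0,0,-1],[0,0.01,0.28,0,0,0,-1],[0,0.01,0.34,0,0,0,-1],[0,0.01,0.4,0,0,0,-1],[0,0.01,0.4,0,0,0,-1]],
  ],
)

```text
time: 5.65
position: [0.5425, -0.2212, 0.229]
tool_rot: [-3.093, -0.547, 0.001]
ft_force: [-0.6, 0.8, -2.5]
grip_width: 0.218
grip_force: 50.0
```

>>> play_rows(
  increments=[
    [[0,0,0.05,0,0,0,-1],[0,0,0.1,0,0,0,-1],[0,0,0.14,0,0,0,-1]],
  ],
)

```text
time: 5.95
position: [0.5429, -0.2213, 0.2162]
tool_rot: [3.093, 0.547, 0.001]
ft_force: [-2.8, 1.5, 5.0]
grip_width: 0.223
grip_force: 50.0
```

```bash
python3 - <<'E'
from h import *
w=ctrl.get_image("wrist")[:,:,::-1];s=ctrl.get_image("side")[:,:,::-1];p=pose();st=ctrl.get_state();print(p[0],st["ft_force"],st["torque"])
r=lambda i,f:cv2.resize(i,None,fx=f,fy=f,interpolation=cv2.INTER_CUBIC)
a=r(s[100:240,290:410],4);b=r(w[100:240,200:360],2)
c=np.zeros((560,800,3),np.uint8);c[:,:480]=a;c[:280,480:]=b
cv2.imwrite("pics/c3.png",c)
E
```

```text
[ 0.5428 -0.2213  0.2156] [-1.7689  1.1078  1.7307] [0.2606 0.5489 0.0074]
```

View pics/c3.png

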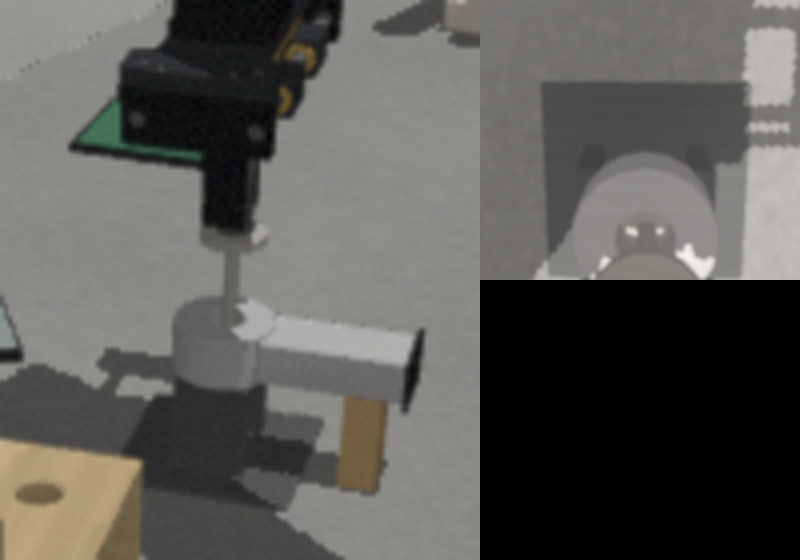

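The shank is inside the bore and the force is rising as the pin moves. Continuing.

>>> play_rows(
  increments=[
    [[0,0,0.04,0,0,0,-1],[0,0,0.08,0,0,0,-1],[0,0,0.12,0,0,0,-1]],
  ],
)

```text
time: 6.35
position: [0.5429, -0.2213, 0.2041]
tool_rot: [3.093, 0.547, 0.001]
ft_force: [-2.9, 0.7, 6.3]
grip_width: 0.219
grip_force: 50.0
```

>>> play_rows(
  increments=[
    [[0,0,0.01,0,0,0,-1],[0,0,0.02,0,0,0,-1],[0,0,0.02,0,0,0,-1],[0,0,0.02,0,0,0,-1]],
  ],
)

```text
time: 6.75
position: [0.5428, -0.2214, 0.2015]
tool_rot: [3.094, 0.547, 0.0]
ft_force: [-3.2, 1.6, 4.9]
grip_width: 0.219
grip_force: 50.0
```

```bash
python3 - <<'E'
from h import *
s=ctrl.get_image("side")[:,:,::-1];p=pose();st=ctrl.get_state();print(p[0],st["ft_force"])
a=cv2.resize(s[115:225,305:395],None,fx=5,fy=5,interpolation=cv2.INTER_CUBIC)
cv2.imwrite("pics/c4.png",cv2.convertScaleAbs(a,alpha=1.8))
S=cam("side")
for h in(.163,.126,.089):print(h,proj(S,(.543,-.221,h)))
E
```

```text
[ 0.5428 -0.2213  0.2014] [-1.2217  1.5341  4.2082]
0.163 [347.9365 146.3922]
0.126 [347.1257 162.4289]
0.089 [346.3418 177.9342]
```

View pics/c4.png

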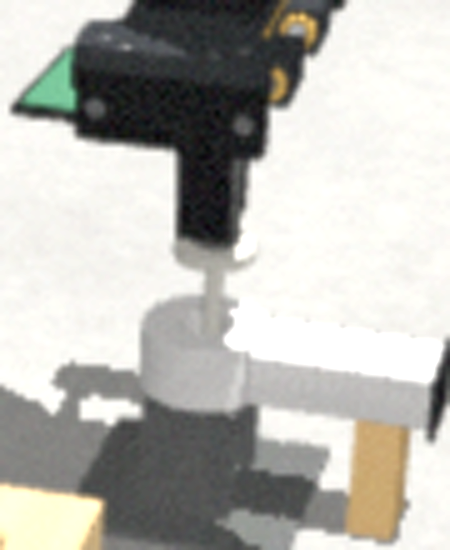

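Flange at (348,164) means little slip. Contact began lower than I expected, so I'll push in small steps until the pin bottoms, for margin.

>>> play_rows(
  increments=[
    [[0,0,0.015,0,0,0,-1],[0,0,0.03,0,0,0,-1],[0,0,0.03,0,0,0,-1]],
  ],
)

```text
time: 7.1
position: [0.5428, -0.2214, 0.1982]
tool_rot: [3.094, 0.547, 0.0]
ft_force: [-2.5, 1.2, 3.2]
grip_width: 0.221
grip_force: 50.0
```

>>> play_rows(
  increments=[
    [[0,0,0.015,0,0,0,-1],[0,0,0.03,0,0,0,-1],[0,0,0.03,0,0,0,-1]],
  ],
)

```text
time: 7.4
position: [0.5432, -0.2213, 0.1978]
tool_rot: [3.092, 0.547, 0.001]
ft_force: [-4.9, 3.2, 16.2]
grip_width: 0.217
grip_force: 50.0
```

The pin bottomed at tip z ≈ 0.044, which is full travel. Retracting and returning to above the stand.

>>> play_rows(
  increments=[
    [[0,0,-0.15,0,0,0,-1],[0,0,-0.35,0,0,0,-1],[0,0,-0.55,0,0,0,-1],[0,0,-0.76,0,0,0,-1],[0,0,-0.76,0,0,0,-1]],
  ],
)

```text
time: 7.9
position: [0.5444, -0.2222, 0.274]
tool_rot: [3.09, 0.546, 0.008]
ft_force: [1.3, -0.2, -2.1]
grip_width: 0.221
grip_force: 50.0
```

>>> play_rows(
  increments=[
    [[0.06,-0.25,0,0,0,0,-1],[0.12,-0.5,0,0,0,0,-1],[0.18,-0.75,0,0,0,0,-1],[0.22,-1,0,0,0,0,-1]],
  ],
)

```text
time: 8.3
position: [0.5287, -0.119, 0.2695]
tool_rot: [-3.093, -0.547, 0.001]
ft_force: [0.4, -0.1, -2.6]
grip_width: 0.218
grip_force: 50.0
```

>>> play_rows(
  increments=[
    [[0.06,-0.25,0,0,0,0,-1],[0.12,-0.5,0,0,0,0,-1],[0.18,-0.75,0,0,0,0,-1],[0.22,-0.98,0,0,0,0,-1],[0.22,-0.98,0,0,0,0,-1],[0.22,-0.98,0,0,0,0,-1]],
  ],
)

```text
time: 8.9
position: [0.5159, -0.0205, 0.2701]
tool_rot: [3.093, 0.548, -0.002]
ft_force: [0.1, -0.0, -2.2]
grip_width: 0.219
grip_force: 50.0
```

```bash
python3 - <<'E'
from h import *
p=pose();s=ctrl.get_image("side")[:,:,::-1];w=ctrl.get_image("wrist")[:,:,::-1];print(p,delta((.5168,-.0191,.1182)))
r=lambda i,f:cv2.resize(i,None,fx=f,fy=f,interpolation=cv2.INTER_CUBIC)
c=np.zeros((560,800,3),np.uint8);c[:,:480]=r(s[110:250,250:370],4);c[:280,480:]=r(w[100:240,200:360],2)
cv2.imwrite("pics/c5.png",c)
S=cam("side");W=cam("wrist",p)
for h in(.115,.085):print(proj(S,(.516,-.0195,h)),proj(W,(.516,-.0195,h)))
E
```

```text
(array([ 0.5159, -0.0205,  0.2701]), array([[ 0.9391,  0.3437, -0.0009],
       [ 0.3437, -0.9391, -0.0007],
       [-0.0011,  0.0003, -1.    ]])) [ 0.0167 -0.024   1.0124]
[299.1318 209.1302] [281.3392 210.4637]
[299.1423 222.8289] [281.4837 200.064 ]
```

View pics/c5.png

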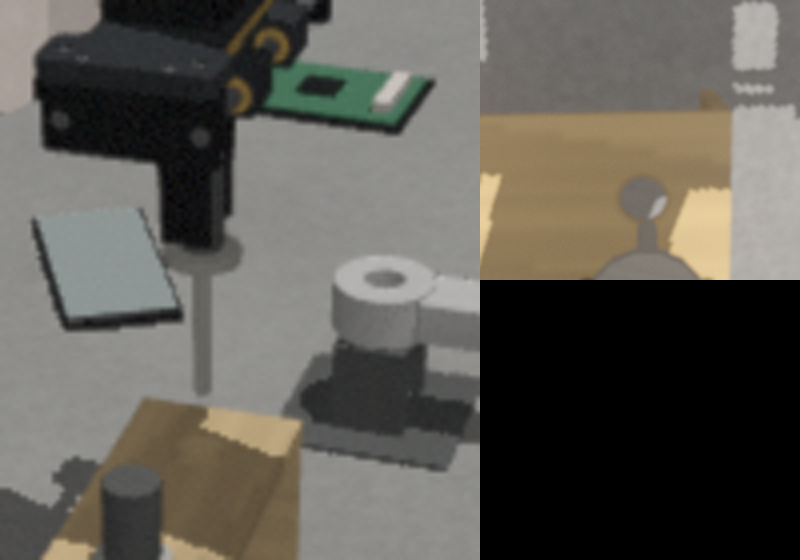

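The bore is now empty and dark. The stand hole at wrist px (281.5,199) is where I predicted, and the tip is at (283.5,211), about 2 mm off. Correcting and inserting.

>>> play_rows(
  increments=[
    [[0.015,-0.024,0,0,0,0,-1],[0.015,-0.024,0.15,0,0,0,-1],[0.015,-0.024,0.35,0,0,0,-1],[0.015,-0.024,0.55,0,0,0,-1],[0.015,-0.024,0.75,0,0,0,-1],[0.015,-0.024,0.9,0,0,0,-1],[0.015,-0.024,0.99,0,0,0,-1],[0.015,-0.024,0.99,0,0,0,-1]],
  ],
)

```text
time: 9.8
position: [0.5162, -0.0177, 0.1709]
tool_rot: [-3.093, -0.546, 0.003]
ft_force: [0.1, 0.2, -2.4]
grip_width: 0.22
grip_force: 50.0
```

>>> play_rows(
  increments=[
    [[0,0,0.015,0,0,0,-1],[0,0,0.015,0,0,0,-1],[0,0,0.015,0,0,0,-0.4],[0,0,0.015,0,0,0,-0.2],[0,0,0.015,0,0,0,0.2],[0,0,0.015,0,0,0,0.6],[0,0,0.015,0,0,0,0.6],[0,0,0.015,0,0,0,0.6]],
  ],
)

```text
time: 10.6
position: [0.5168, -0.0176, 0.1708]
tool_rot: [3.094, 0.547, 0.0]
ft_force: [0.7, 0.7, 0.6]
grip_width: 0.666
grip_force: 0.0
```

>>> play_rows(
  increments=[
    [[0,0,0,0,0,0,0.6],[0,0,-0.2,0,0,0,0.6],[0,0,-0.5,0,0,0,0.6],[0,0,-0.9,0,0,0,0.6],[0,0,-1,0,0,0,0.6],[0,0,-1,0,0,0,0.6]],
  ],
)

```text
time: 11.2
position: [0.5178, -0.0175, 0.2726]
tool_rot: [3.092, 0.546, 0.006]
ft_force: [0.5, -0.2, -0.7]
grip_width: 0.797
grip_force: 0.0
```

>>> play_rows(
  increments=[
    [[-0.2,0.3,-0.3,0,0,0,0.6],[-0.3,0.6,-0.5,0,0,0,0.6],[-0.3,0.9,-0.5,0,0,0,0.6],[-0.3,1,-0.5,0,0,0,0.6],[-0.3,1,-0.5,0,0,0,0.6],[-0.3,1,-0.5,0,0,0,0.6]],
  ],
)

```text
time: 11.8
position: [0.5224, -0.1201, 0.3192]
tool_rot: [-3.091, -0.549, 0.004]
ft_force: [-0.0, 0.7, -1.0]
grip_width: 0.799
grip_force: 0.0
```

```bash
python3 - <<'E'
from h import *
s=ctrl.get_image("side")[:,:,::-1];w=ctrl.get_image("wrist")[:,:,::-1];print(pose()[0])
r=lambda i,f:cv2.resize(i,None,fx=f,fy=f,interpolation=cv2.INTER_CUBIC)
c=np.zeros((560,800,3),np.uint8);c[:,:480]=r(s[165:305,255:375],4);c[:210,480:760]=r(w,.5)
s0=cv2.imread("pics/side0.png");c[220:500,480:720]=r(s0[165:305,255:375],2)
cv2.imwrite("pics/c6.png",c)
E
```

```text
[ 0.5226 -0.1197  0.32  ]
```

View pics/c6.png

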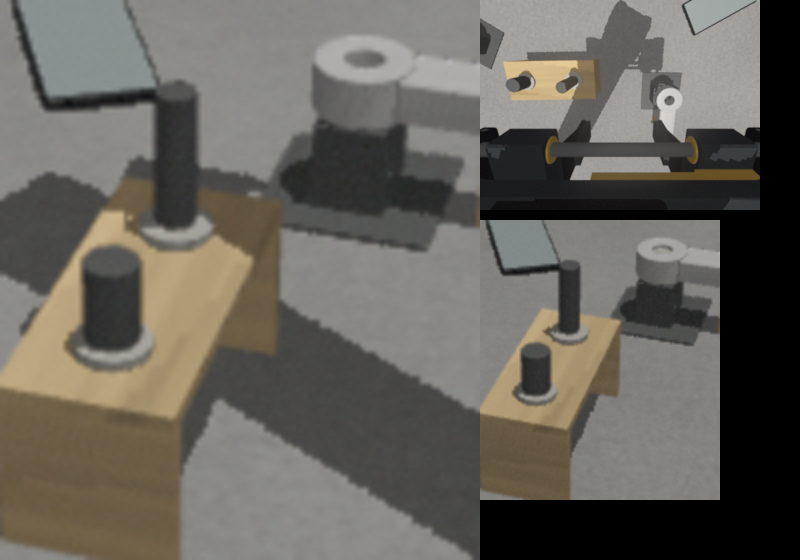

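The punch stands upright with its handle top at crop (178,88), against (178,88) in the start picture. The starter hasn't moved, the bore is empty, and the arm is clear. Handing in.

```bash
python3 -c "
from bench import ctrl
print(ctrl.close_job())"
```

```text
the job is handed in; nothing more can be done
None
```

I pushed the pin down until it bottomed (about 37 mm of travel) and put the long punch back upright in its hole; the starter punch did not move, and I handed the job in at about 12 s with no verdict returned.

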